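Close the coin rinsing tank with its click-stop cap

ROBOT

A 7-joint arm with a two-finger parallel gripper is mounted at the origin on the work surface. World frame = base frame: x ahead of the robot, y to its left, z up, the work surface at z = 0. Lengths are in m, angles in rad, forces in N, time in s.
With the tool pointing down it reaches from about 0.425 to 0.8 m from the base axis. Payload 8.3 kg.
Tool frame: the origin (TCP) lies at the very end of the fingers, on their centre line; the grasp point (between the pads) lies 19 mm behind it; y points along the fingers, z is the direction in which the jaws open and shut, and the axes are right-handed (so a half turn about y gives the same grasp; the last joint's range is limited). The gripper opens to 85 mm and grips with 20 to 120 N. Pads are 22 mm wide; open, the fingers measure 114 mm over their backs; the gripper's body (76 mm by 85 mm) begins 54 mm behind the grasp point. The pads swing forward as they close: fully open they stand 13 mm farther back than shut.
Start: joints at [1.042, 0.383, 0.016, 1.37, -0.006, 1.388, -0.046], TCP at [0.281, -0.558, 0.231] pointing down, gripper open.
Joint ranges: [-2.95, 2.95], [-0.25, 2.06], [-1.52, 1.56], [0.18, 2.33], [-1.44, 4.58], [0.02, 2.06], [-3.01, 3.01]. Speed limits (rad/s): [2.39, 2.39, 3.01, 3.01, 3.14, 3.14, 3.14].

INTERFACE

Orientations are given as a unit quaternion [x, y, z, w].
In Python, from cell import status, eyes, robot gives the robot as it stands. The module is installed in compiled form; this text tells all that it offers.
- The arm moves only by the tool arm_command, never from a script. Its argument "moves" is a list of rows, each a list of 6 numbers: the shift along the world's x, y, z in mm, then the turn, a rotation vector about the world's x, y, z in rad. In form: [[tx, ty, tz, rx, ry, rz], ...]. A call has exactly 5 rows; each row is the pose to reach, as a shift and turn from the pose commanded when the call began; what a row does not reach only later rows make up. A row lasts 1/10 s, in which the tool goes at most 50 mm and 8.59 degrees, less where a joint would pass 70% of its speed; a pose out of reach is approached as far as the arm can. A call with a gripper value outside its range is refused whole. "gripper" is the opening in per cent of the stroke, from 0 (shut) to 100 (fully open), set as the call begins (left out, the last holds). The fingers move at their own pace and stop on an object; "squeeze" is the grip in N (left out, the last holds). Time passes only in rows, so rows that repeat a pose let the fingers close, or fill a call up. It gives the time, the measured TCP pose, the force and the opening at its end, in the units of the state.
- status.get_state(): the state, without advancing time (a new reading comes with each control period).
- eyes.snapshot(name): name is "scene" or "top" or "wrist"; returns the picture (480x640x3 uint8, blue, green, red); there is no depth.
- eyes.camera_params(name): a dict with "intrinsics" (3x3 intrinsics, pixels), "rvec" (rotation vector, rad) and "tvec" (3), from world to camera coordinates, as OpenCV has them. Camera axes: x right, y down, z forward; pixel columns grow to the right and rows downward; lengths in m; the calibration is good to about 2 mm. A picture is of the moment at which its call begins: read the wrist's pose just before it. camera_params takes no time and is no camera call; for the wrist camera it gives the pose at the moment of the call.
- robot.finish_job(): hands the job in, once; it reports no verdict.
The state is a dict: "time_s": time; "joint_pos": joint angles; "joint_velocities": joint speeds; "tau": joint torques, N m; "ee_pos": TCP position; "tool_rot": TCP orientation; "force": force on the tool from outside, world axes, zero at the start; "ft_torque": the same for the moment, N m; "grip_width": finger opening in m.
Only numpy, scipy, OpenCV 4.12 (cv2) and the standard library are available. Lean on these libraries where they do the work, as an engineer would, in place of code of your own. Each camera call takes 0.05 s, during which the arm holds its last target. There are 200 camera calls.

TASK

Close the coin rinsing tank: take the black cap from its wooden rest, seat it flat on the tank's filler with its key through the slot, and turn it clockwise (seen from above) until its ratchet clicks and slips once, stopping before a second click. Press only gently, let go of the cap, and leave everything else on the bench where it is.

Things in the scene. Friction and masses are not known exactly. Their poses are not given: they have to be found in the camera images.
- cap_grip (a point): Centre of the grip bar of the loose black cap (0.2 kg). The cap is a knurled disc 64 mm across and 12 mm high with an upright grip bar on top: 46 mm long (along this frame's x), 14 mm wide (y), 28 mm high. The point is 14 mm below the bar's top, 14 mm above the disc's upper face, 26 mm above its underside; z is up, the cap's axis.
- cap: The same cap; origin at the centre of the disc's underside. A steel T-shaped key hangs below. Inside, a ratchet joins disc and key: both turn together up to a load of about 0.2 N m; then the cap slips clockwise past the key, notch by notch, 18 degrees (0.314 rad) a click. The load falls to nothing at the crest, half-way; turn on past it, or the cap springs back into its old notch.
- cap_rest: The wooden rest, fixed: a ring 74 mm across, 24 mm high, with a 48 mm hole into which the key hangs; the disc's underside lies on the ring's top. Origin at its centre on the bench.
- key_end (a point): One end of the cap's key, 15 mm from the cap's axis, 12 mm below the disc's underside. The key is a level round bar 30 mm long, 8 mm thick, round-ended, along this frame's x, on a 7 mm stem; its lowest line is 16 mm below the disc. At the start it lies along the grip bar. When the ratchet clicks, it lags the grip bar by 18 degrees a click. Out of sight when in the filler.
- tank: The coin rinsing tank, fixed: a metal case 156 mm (its x) by 126 mm, 85 mm high, with a square steel filler block 60 x 60 x 30 mm at the centre of its top. Origin under its centre on the bench.
- filler (a point): Centre of the filler block's upper face, 115 mm above the bench. A slot 32 mm long (along this frame's x) and 10 mm wide with bevelled edges goes through the 6 mm face plate. The key passes it either way round until the disc lies flat. Below, it turns clockwise nearly freely to a hidden stop 26 to 86 degrees (0.45 to 1.5 rad) from the slot, new each time; there the ratchet slips.
- coin_stack: Bystander: a stack of loose coins, 38 mm across and 21 mm high, between the tank and the cap's rest.
- coin_pile: Bystander: a smaller stack of coins, 34 mm across and 13 mm high.
- jar_closed: Bystander: a glass jar with a black lid, 72 mm across, 110 mm high.
- jar_open: Bystander: an open glass jar, 68 mm across, 90 mm high.
- magnifier: Bystander: a magnifying glass lying flat, lens ring 90 mm across, black handle.
- soft_brush: Bystander: a brush lying on the bench.
- driver: Bystander: a screwdriver lying on the bench.
Mind the look-alikes: they are no part of the job. What is shaped like the cap but purple or yellow is not meant.

How it is judged:
By the outcome, as a careful person would: the job done as asked, in the order asked, and still so for the second after the job is handed in, with the robot touching nothing.
It also fails if it takes over 64 s, if anything falls off the work surface, if the arm or the gripper's body presses on something with over 40 N, if the wrist force passes 120 N, or if a joint passes its speed limit or range.

## Working session

There is one attempt and no reset: what is moved stays moved. The work goes in short steps, Python scripts to look and compute and a tool call to move; the robot and the scene stay as the last step left them, time stands still between calls to the robot, and variables do not carry over. Pictures are saved under pics/ and viewed, about 8 in all and at most 12, crops included, and the job is handed in when it is done.

Besides the shell and the picture viewer there is one more tool, called after ">>>" as name(argument=value, ...) on one line, values as JSON. arm_command: Moves the arm, as the interface text tells. Its arguments: {"type":"object","properties":{"moves":{"type":"array","items":{"type":"array","items":{"type":"number"}}},"gripper":{"type":"number"},"squeeze":{"type":"number"}},"required":["moves"]}

```bash
mkdir -p pics; cat > h.py <<'E'
import numpy as np, cv2
from cell import status, eyes, robot
from scipy.spatial.transform import Rotation as R
def snap(name, fn=None):
    p=eyes.camera_params(name); im=eyes.snapshot(name).copy()
    if fn: cv2.imwrite('pics/'+fn,im); np.savez('pics/'+fn[:-4]+'.npz',K=p['intrinsics'],rvec=p['rvec'],tvec=p['tvec'])
    return im,p
def ray(p,uv,z):
    K=np.array(p['intrinsics']);Rm=R.from_rotvec(np.ravel(p['rvec'])).as_matrix();t=np.ravel(p['tvec'])
    c=-Rm.T@t; d=Rm.T@np.linalg.inv(K)@np.array([uv[0],uv[1],1.])
    return c+d*(z-c[2])/d[2]
def proj(p,X):
    return cv2.projectPoints(np.array(X,float).reshape(-1,3),np.ravel(p['rvec']),np.ravel(p['tvec']),np.array(p['intrinsics']),None)[0].reshape(-1,2)
def st():
    s=status.get_state()
    print('t',s['time_s'],'p',np.round(s['ee_pos'],4),'F',np.round(s['force'],1),'M',np.round(s['ft_torque'],2),'w',round(s['grip_width'],4))
    Q=R.from_quat(s['tool_rot']).as_matrix(); print('y',np.round(Q[:,1],3),'z',np.round(Q[:,2],3),'j',np.round(s['joint_pos'],3)); return s
E
python3 - <<'E'
from h import *
a,p=snap('top','top1.png');b,q=snap('scene','scene1.png');st()
for n,x in(('top',p),('scene',q)):
    Rm=R.from_rotvec(np.ravel(x['rvec'])).as_matrix();print(n,-Rm.T@np.ravel(x['tvec']),Rm[2],x['intrinsics'][0][0])
E
```

```text
t 0.1 p [ 0.2805 -0.558   0.2304] F [ 0.8 -0.1  1.5] M [0.02 0.03 0.01] w 0.0853
y [-0.001  0.002 -1.   ] z [ 0.449 -0.893 -0.002] j [ 1.042  0.384  0.016  1.371 -0.006  1.388 -0.046]
top [0.49535243 0.01000706 0.98960494] [ 0.11955751 -0.0293325  -0.99239388] 443.8524254806877
scene [ 1.51015979 -0.01339245  1.30952885] [-0.58397166  0.00610123 -0.81175112] 582.0387616059634
```

View pics/top1.png

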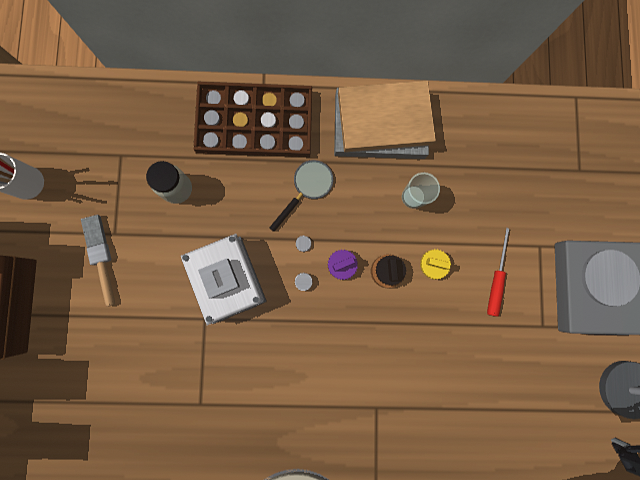

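View pics/scene1.png

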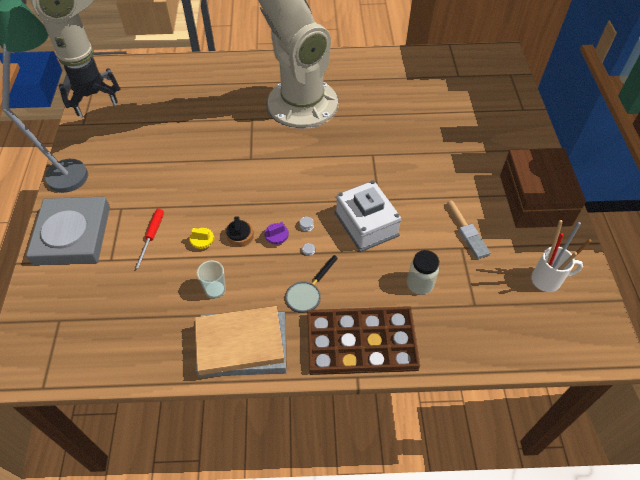

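The top view shows three cap-shaped things: purple at (343,265), black on the wooden ring at (389,270) and yellow at (436,264). The black one on the wooden rest fits the description. The tank is at (222,279), with its slot in the filler near (223,279). Next is one enlarged crop to confirm.

```bash
python3 - <<'E'
from h import *
a=cv2.imread('pics/top1.png');b=cv2.imread('pics/scene1.png')
f=lambda i,u,v,w:cv2.resize(i[v-w:v+w,u-w:u+w],(390,290*390//390+100),interpolation=cv2.INTER_CUBIC)[:290+100]
c=lambda i,u,v,w,h:cv2.resize(i[v-h:v+h,u-w:u+w],(400,300),interpolation=cv2.INTER_CUBIC)
cv2.imwrite('pics/crop1.png',np.vstack([np.hstack([c(a,389,270,32,24),c(a,222,279,32,24)]),np.hstack([c(b,239,230,32,24),c(b,369,202,32,24)])]))
E
```

```text
(no output)
```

View pics/crop1.png

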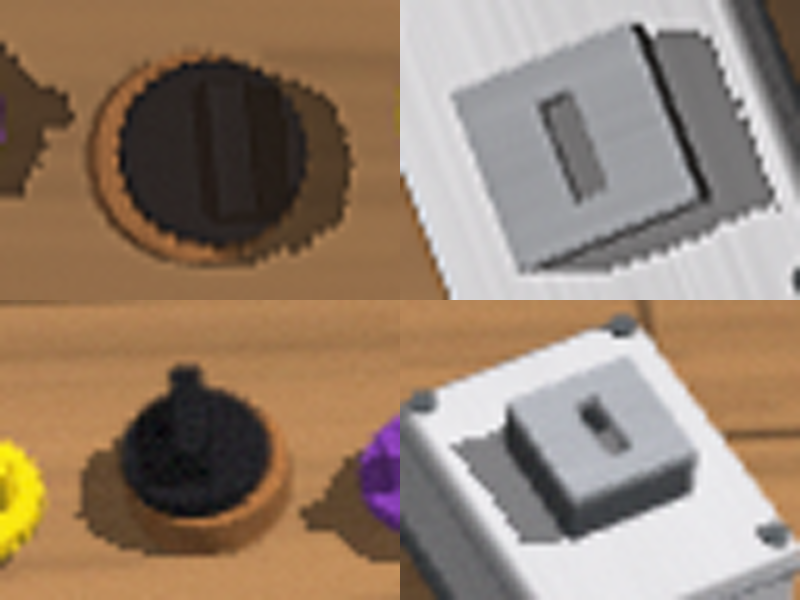

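The crop confirms the black cap on its wooden ring, with the bar's top centre at about (393.8,269.8). The slot centre is at about (218,278.5) in the full picture. Now I work out coarse world poses.

```bash
python3 - <<'E'
from h import *
p=dict(np.load('pics/top1.npz'));p={'intrinsics':p['K'],'rvec':p['rvec'],'tvec':p['tvec']}
f=lambda u0,v0,x,y:(u0-32+(x+.5)/6.25-.5,v0-24+(y+.5)/6.25-.5)
T=lambda x,y,z:ray(p,f(389,270,x,y),z)
S=lambda x,y,z:ray(p,f(222,279,x,y),z)
print('bar',T(230,149,.064)); d=T(225,82,.064)-T(236,218,.064);print(d,np.arctan2(d[1],d[0]))
print('disc',T(213,152,.036))
print('slot',S(174,147,.115),'block',S(180,145,.115));d=S(156,97,.115)-S(192,197,.115);print(d,np.arctan2(d[1],d[0]))
c=[S(*q,.115) for q in((55,95),(237,22),(307,195),(120,270))];print(np.round(c,4))
e=c[0]-c[3];g=c[1]-c[2];print(np.arctan2(e[1],e[0]),np.arctan2(g[1],g[0]))
w=eyes.camera_params('wrist');Rm=R.from_rotvec(np.ravel(w['rvec'])).as_matrix();print('wrist',-Rm.T@np.ravel(w['tvec']),Rm,w['intrinsics'])
E
```

```text
bar [ 0.5433971  -0.18840388  0.064     ]
[0.04544509 0.0037891  0.        ] 0.0831851931253449
disc [ 0.54366797 -0.1885012   0.036     ]
slot [0.51519746 0.16780043 0.115     ] block [0.51586412 0.16597053 0.115     ]
[0.03078599 0.01267736 0.        ] 0.3906285867626425
[[0.5305 0.2055 0.115 ]
 [0.5547 0.1501 0.115 ]
 [0.5013 0.1259 0.115 ]
 [0.4768 0.1826 0.115 ]]
0.4037972890037051 0.42522533290665626
wrist [ 0.34198238 -0.5280364   0.3729254 ] [[ 0.44958445 -0.89323547 -0.00205431]
 [-0.86067555 -0.43380937  0.2665465 ]
 [-0.23897997 -0.11806706 -0.96381987]] [[401.07372775   0.         320.48159843]
 [  0.         401.07372775 242.93624151]
 [  0.           0.           1.        ]]
```

>>> arm_command(moves=[[50,70,0,0,0,0.15],[100,140,0,0,0,0.3],[150,210,0,0,0,0.45],[200,280,0,0,0,0.6],[250,355,0,0,0,0.75]], gripper=40, squeeze=50)

```text
time_s: 0.6
ee_pos: [0.4262, -0.3527, 0.231]
tool_rot: [-0.406, 0.579, -0.579, 0.406]
force: [0.6, -0.5, -0.2]
grip_width: 0.0345
```

```bash
python3 -c "from h import *;st()"
```

```text
t 0.6 p [ 0.4262 -0.3527  0.231 ] F [ 0.6 -0.5 -0.2] M [ 0.03 -0.04 -0.01] w 0.0345
y [-0.  0. -1.] z [ 0.94  -0.342 -0.001] j [ 0.817  0.239 -0.221  1.563  0.053  1.345  0.241]
```

>>> arm_command(moves=[[29,41,0,0,0,0.15],[58,82,0,0,0,0.3],[88,123,0,0,0,0.45],[117,164,0,0,0,0.6],[117,164,0,0,0,0.75]])

```text
time_s: 1.1
ee_pos: [0.546, -0.1815, 0.2311]
tool_rot: [-0.59, 0.387, -0.386, 0.593]
force: [0.5, 0.3, -1.0]
grip_width: 0.0343
```

>>> arm_command(moves=[[0,0,0,0,0,0.15],[0,0,0,0,0,0.3],[0,0,0,0,0,0.45],[0,0,-20,0,0,0.6],[0,0,-40,0,0,0.75]])

```text
time_s: 1.6
ee_pos: [0.5427, -0.1906, 0.1909]
tool_rot: [0.692, -0.147, 0.147, -0.692]
force: [-0.4, -0.4, -0.6]
grip_width: 0.0345
```

>>> arm_command(moves=[[0,0,0,0,0,0.15],[0,0,0,0,0,0.3],[0,0,0,0,0,0.45],[0,0,0,0,0,0.5],[0,0,0,0,0,0.5]])

```text
time_s: 2.1
ee_pos: [0.5422, -0.1906, 0.1908]
tool_rot: [-0.706, -0.026, 0.027, 0.707]
force: [0.5, -1.0, -0.7]
grip_width: 0.0343
```

```bash
python3 - <<'E'
from h import *
st();im,p=snap('wrist','w1.png');print(proj(p,[[.5434,-.1884,.064]]))
g=np.clip(im.astype(float)*2,0,255).astype(np.uint8);cv2.imwrite('pics/w1b.png',g)
E
```

```text
t 2.1 p [ 0.5422 -0.1906  0.1908] F [ 0.5 -1.  -0.7] M [-0.06 -0.02  0.02] w 0.0343
y [-0.001  0.    -1.   ] z [-0.075  0.997  0.001] j [ 0.761  0.361 -0.613  1.552  0.212  1.297  1.766]
[[323.63135227 233.77023692]]
```

View pics/w1b.png

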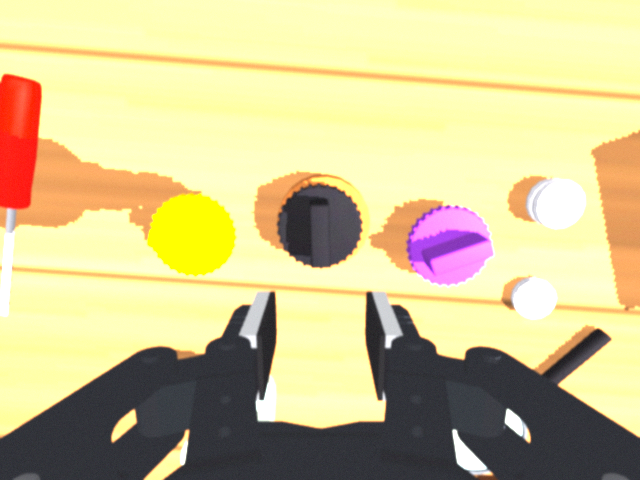

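The wrist view shows the black cap at (320,225) with its bar near-vertical at u≈312–329, and the yellow (193,233) and purple (450,245) look-alikes on either side. I'll enlarge it for the bar's edges.

```bash
python3 - <<'E'
from h import *
im=cv2.imread('pics/w1.png')[175:280,260:400].astype(float)
g=np.clip(im*5,0,255).astype(np.uint8);cv2.imwrite('pics/w1c.png',cv2.resize(g,None,fx=5,fy=5,interpolation=cv2.INTER_NEAREST))
E
```

```text
(no output)
```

View pics/w1c.png

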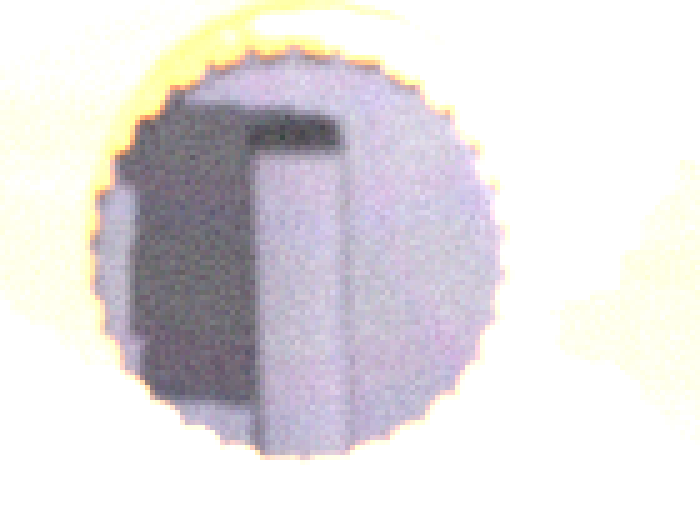

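The bar's top face has its corners in the crop at about (253,152), (341,152), (350,453) and (262,453).

```bash
python3 - <<'E'
from h import *
p=dict(np.load('pics/w1.npz'));p={'intrinsics':p['K'],'rvec':p['rvec'],'tvec':p['tvec']}
c=np.array([ray(p,(260+x/5-.5,175+y/5-.5),.064) for x,y in((253,152),(341,152),(350,453),(262,453))])
print(np.round(c,4),c.mean(0));d=c[0]+c[1]-c[2]-c[3];print(np.arctan2(d[1],d[0]),np.linalg.norm(d)/2,np.linalg.norm(c[0]-c[1]))
d=(ray(p,(260+298/5-.5,175+253/5-.5),.036));print('disc',d)
E
```

```text
[[ 0.524  -0.1991  0.064 ]
 [ 0.5231 -0.1872  0.064 ]
 [ 0.5659 -0.1825  0.064 ]
 [ 0.5668 -0.1949  0.064 ]] [ 0.54491261 -0.19093332  0.064     ]
-3.037902587180782 0.04304702328904623 0.011947846965330732
disc [ 0.54385067 -0.19159005  0.036     ]
```

>>> arm_command(moves=[[2,0,-30,0,0,0.02],[2,0,-70,0,0,0.02],[2,0,-110,0,0,0.02],[2,0,-140,0,0,0.02],[2,0,-149,0,0,0.02]])

```text
time_s: 2.65
ee_pos: [0.542, -0.19, 0.0386]
tool_rot: [-0.706, -0.031, 0.035, 0.707]
force: [-0.3, 0.2, -0.1]
grip_width: 0.0338
```

>>> arm_command(moves=[[0,0,0,0,0,0],[0,0,0,0,0,0],[0,0,0,0,0,0],[0,0,0,0,0,0],[0,0,0,0,0,0]], gripper=0)

```text
time_s: 3.15
ee_pos: [0.545, -0.1908, 0.0432]
tool_rot: [0.707, 0.034, -0.033, -0.706]
force: [0.2, -0.4, -2.3]
grip_width: 0.013
```

```bash
python3 -c "from h import *;st()"
```

```text
t 3.15 p [ 0.545  -0.1908  0.0432] F [ 0.2 -0.4 -2.3] M [-0.07 -0.07  0.02] w 0.013
y [ 0.001 -0.001 -1.   ] z [-0.094  0.996 -0.001] j [ 0.722  0.512 -0.569  1.707  0.316  1.015  1.707]
```

Grasped (width 13 mm). Next I lift and carry the cap to a viewing spot beyond the filler, so that the wrist camera can see the slot.

>>> arm_command(moves=[[0,0,15,0,0,0],[0,0,50,0,0,0],[0,0,95,0,0,0],[0,0,140,0,0,0],[0,15,155,0,0,0]])

```text
time_s: 3.65
ee_pos: [0.5465, -0.1779, 0.2038]
tool_rot: [0.708, 0.035, -0.029, -0.705]
force: [1.1, -0.7, -0.8]
grip_width: 0.013
```

>>> arm_command(moves=[[6,40,0,0,0,0.03],[12,85,0,0,0,0.08],[20,130,0,0,0,0.14],[28,175,0,0,0,0.2],[36,220,0,0,0,0.25]])

```text
time_s: 4.15
ee_pos: [0.5802, 0.0466, 0.1979]
tool_rot: [0.697, 0.122, -0.122, -0.696]
force: [1.0, -0.7, -1.6]
grip_width: 0.0128
```

>>> arm_command(moves=[[6,40,0,0,0,0.04],[12,80,0,0,0,0.07],[17,110,0,0,0,0.07],[20,124,0,0,0,0.07],[20,124,0,0,0,0.07]])

```text
time_s: 4.65
ee_pos: [0.5997, 0.1716, 0.1975]
tool_rot: [-0.691, -0.147, 0.147, 0.692]
force: [-0.2, 0.7, -1.1]
grip_width: 0.013
```

```bash
python3 - <<'E'
from h import *
st();im,p=snap('wrist','w2.png');print(proj(p,[[.5155,.167,.115]]));st()
E
```

```text
t 4.65 p [0.5997 0.1716 0.1975] F [-0.2  0.7 -1.1] M [-0.01  0.01 -0.02] w 0.013
y [-0.001  0.001 -1.   ] z [-0.406  0.914  0.001] j [ 0.203  0.506 -0.771  1.398  0.35   1.377  1.418]
[[377.5032398  108.12613391]]
t 4.7 p [0.6002 0.1691 0.1973] F [ 0.6  0.1 -1.1] M [-0.07 -0.    0.01] w 0.0128
y [-0. -0. -1.] z [-0.404  0.915 -0.   ] j [ 0.206  0.506 -0.769  1.399  0.351  1.377  1.419]
```

View pics/w2.png

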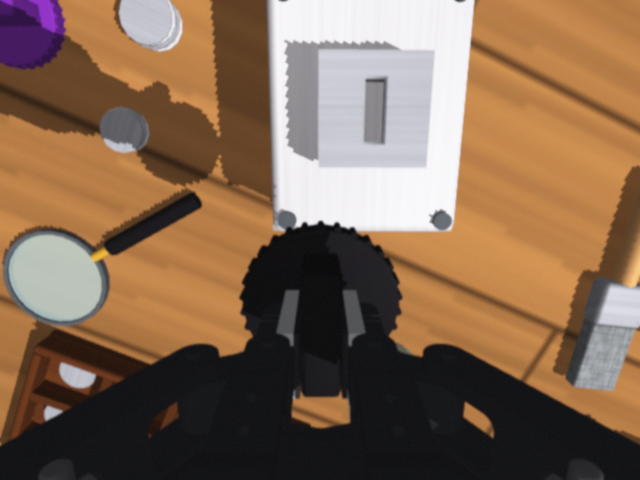

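The slot is visible at u 364–386, v 77–144, and the held cap disc spans u 241–401 with its top at v≈222. I'll measure both by code, averaged over a few frames.

```bash
cat > m.py <<'E'
from h import *
for k in range(3):
    s=status.get_state();im,p=snap('wrist');e=s['ee_pos']
    uv=proj(p,[[.5155,.167,.115]])[0].astype(int);u0,v0=uv[0]-35,uv[1]-50
    g=cv2.cvtColor(im,cv2.COLOR_BGR2GRAY)[max(v0,0):v0+100,u0:u0+70];v0=max(v0,0)
    face=np.median(g[(g>150)&(g<215)]) if k>=0 else 0
    m=((g<face-20)).astype(np.uint8)
    cs=[c for c in cv2.findContours(m,cv2.RETR_EXTERNAL,cv2.CHAIN_APPROX_NONE)[0]]
    c=min([c for c in cs if cv2.contourArea(c)>300],key=lambda c:np.linalg.norm(np.mean(c[:,0],0)-[35,50]))
    r=cv2.minAreaRect(c);b=cv2.boxPoints(r)+[u0,v0]
    W=np.array([ray(p,q,.115)[:2] for q in b]);ed=[W[1]-W[0],W[2]-W[1]];L=max(ed,key=np.linalg.norm)
    print('face',face,'slot',np.round(W.mean(0),4),'L',np.round([np.linalg.norm(q) for q in ed],4),'yaw',np.arctan(L[1]/L[0]),'ee',np.round(e,4))
    # cap disc upper rim: black blob in upper half
    zt=e[2]-.019+.012
    th=np.linspace(0,2*np.pi,400);best=None
    bl=(im.max(2)<60).astype(np.uint8);lab=cv2.connectedComponents(bl)[1];cc=proj(p,[[e[0],e[1],zt]])[0].astype(int)
    pts=cv2.findContours((lab==lab[240,320]).astype(np.uint8),cv2.RETR_EXTERNAL,cv2.CHAIN_APPROX_NONE)[0]
    q=max(pts,key=len)[:,0];q=q[(q[:,1]<300)&(q[:,1]>150)]
    Q=np.array([ray(p,x,zt)[:2] for x in q]);A=np.c_[2*Q,np.ones(len(Q))];x=np.linalg.lstsq(A,(Q**2).sum(1),rcond=None)[0]
    print('  disc',np.round(x[:2],4),'r',np.sqrt(x[2]+x[0]**2+x[1]**2),'n',len(Q))
cv2.imwrite('pics/last.png',im)
st()
E
python3 m.py
```

```text
face 203.0 slot [0.5171 0.1663] L [0.0347 0.0121] yaw 0.4087954755302935 ee [0.6002 0.1691 0.1973]
  disc [0.5993 0.1682] r 0.03127371306702135 n 247
face 203.0 slot [0.5171 0.1663] L [0.0351 0.0121] yaw 0.40848565736275266 ee [0.6005 0.1674 0.1972]
  disc [0.5997 0.1664] r 0.03125933902760483 n 249
face 202.0 slot [0.5172 0.1664] L [0.0346 0.0119] yaw 0.40332955630138284 ee [0.6008 0.1665 0.1972]
  disc [0.5999 0.1655] r 0.03125785026638878 n 249
t 4.85 p [0.6009 0.1661 0.1973] F [-0.5 -0.8 -1.6] M [-0.06 -0.   -0.01] w 0.013
y [-0.    -0.001 -1.   ] z [-0.4    0.917 -0.001] j [ 0.209  0.505 -0.768  1.399  0.351  1.377  1.419]
```

>>> arm_command(moves=[[-20,0,0,0,0,0],[-45,1,0,0,0,0],[-65,1,-10,0,0,0],[-78,1,-20,0,0,0],[-83,1,-25,0,0,0]])

```text
time_s: 5.35
ee_pos: [0.5165, 0.1676, 0.1718]
tool_rot: [0.693, 0.144, -0.145, -0.692]
force: [-0.7, -0.1, -1.5]
grip_width: 0.0131
```

>>> arm_command(moves=[[0,0,0,0,0,0],[0,0,0,0,0,0],[0,0,0,0,0,0],[0,0,0,0,0,0],[0,0,0,0,0,0]])

```text
time_s: 5.85
ee_pos: [0.5179, 0.1695, 0.1724]
tool_rot: [-0.692, -0.145, 0.145, 0.692]
force: [0.5, -0.0, -1.7]
grip_width: 0.0129
```

```bash
python3 -c "from h import *
st()
im,p=snap('wrist','w3.png');snap('scene','s3.png');st()"
```

```text
t 5.85 p [0.5179 0.1695 0.1724] F [ 0.5 -0.  -1.7] M [-0.05  0.02  0.01] w 0.0129
y [ 0.  0. -1.] z [-0.402  0.915  0.   ] j [ 0.286  0.355 -0.819  1.652  0.27   1.253  1.397]
t 5.95 p [0.5177 0.1695 0.1723] F [-0.1 -0.  -1.6] M [-0.01 -0.02  0.04] w 0.0126
y [-0.  0. -1.] z [-0.403  0.915  0.   ] j [ 0.286  0.354 -0.819  1.652  0.27   1.253  1.397]
```

>>> arm_command(moves=[[0,-2.4,-5,0,0,0],[0,-2.4,-12,0,0,0],[0,-2.4,-17,0,0,0],[0,-2.4,-18,0,0,0],[0,-2.4,-18,0,0,0]])

```text
time_s: 6.45
ee_pos: [0.5173, 0.167, 0.1539]
tool_rot: [-0.692, -0.145, 0.146, 0.692]
force: [0.5, -0.7, -1.2]
grip_width: 0.0128
```

>>> arm_command(moves=[[0,0,0,0,0,0],[0,0,0,0,0,0],[0,0,0,0,0,0],[0,0,0,0,0,0],[0,0,0,0,0,0]])

```text
time_s: 6.95
ee_pos: [0.5176, 0.167, 0.1544]
tool_rot: [0.692, 0.145, -0.145, -0.692]
force: [-0.7, -0.2, -1.7]
grip_width: 0.0131
```

>>> arm_command(moves=[[0,0,-1,0,0,0],[0,0,-2,0,0,0],[0,0,-3,0,0,0],[0,0,-4,0,0,0],[0,0,-5,0,0,0]])

```text
time_s: 7.45
ee_pos: [0.5175, 0.167, 0.1491]
tool_rot: [0.692, 0.145, -0.145, -0.692]
force: [0.4, 1.0, -2.1]
grip_width: 0.0127
```

>>> arm_command(moves=[[0,0,-1,0,0,0],[0,0,-2,0,0,0],[0,0,-3,0,0,0],[0,0,-3,0,0,0],[0,0,-3,0,0,0]])

```text
time_s: 7.95
ee_pos: [0.5174, 0.1669, 0.1462]
tool_rot: [0.692, 0.145, -0.146, -0.692]
force: [-0.6, 0.0, -2.6]
grip_width: 0.0128
```

```bash
python3 -c "from h import *;st()"
```

```text
t 7.95 p [0.5174 0.1669 0.1462] F [-0.6  0.  -2.6] M [-0.05  0.16 -0.03] w 0.0128
y [-0. -0. -1.] z [-0.403  0.915 -0.   ] j [ 0.282  0.376 -0.81   1.688  0.29   1.202  1.386]
```

>>> arm_command(moves=[[0,0,-1,0,0,0],[0,0,-2,0,0,0],[0,0,-3,0,0,0],[0,0,-3,0,0,0],[0,0,-3,0,0,0]])

```text
time_s: 8.45
ee_pos: [0.5174, 0.1669, 0.143]
tool_rot: [0.692, 0.145, -0.146, -0.692]
force: [-1.2, -1.5, -3.4]
grip_width: 0.0128
```

```bash
python3 -c "from h import *;st()"
```

```text
t 8.45 p [0.5174 0.1669 0.143 ] F [-1.2 -1.5 -3.4] M [-0.18  0.4   0.03] w 0.0128
y [-0. -0. -1.] z [-0.402  0.915  0.   ] j [ 0.28   0.38  -0.809  1.692  0.292  1.196  1.384]
```

>>> arm_command(moves=[[-0.5,-0.3,-1,0,0,0],[-0.5,-0.3,-2,0,0,0],[-0.5,-0.3,-3,0,0,0],[-0.5,-0.3,-4,0,0,0],[-0.5,-0.3,-4,0,0,0]])

```text
time_s: 8.95
ee_pos: [0.5171, 0.1667, 0.1392]
tool_rot: [-0.692, -0.145, 0.145, 0.692]
force: [0.3, -0.4, -2.4]
grip_width: 0.0126
```

```bash
python3 -c "from h import *;st()"
```

```text
t 8.95 p [0.5171 0.1667 0.1392] F [ 0.3 -0.4 -2.4] M [-0.02 -0.    0.03] w 0.0126
y [ 0.  0. -1.] z [-0.402  0.915  0.   ] j [ 0.28   0.382 -0.808  1.698  0.295  1.188  1.382]
```

Free again, with the key well into the slot. I'll lower gently to contact, expected at TCP z≈0.134.

>>> arm_command(moves=[[0,0,-1,0,0,0],[0,0,-2,0,0,0],[0,0,-3,0,0,0],[0,0,-4,0,0,0],[0,0,-4,0,0,0]])

```text
time_s: 9.45
ee_pos: [0.517, 0.1667, 0.1351]
tool_rot: [0.692, 0.145, -0.146, -0.692]
force: [0.1, -0.3, -2.4]
grip_width: 0.0131
```

>>> arm_command(moves=[[0,0,-0.5,0,0,0],[0,0,-1,0,0,0],[0,0,-1,0,0,0],[0,0,-1,0,0,0],[0,0,-1,0,0,0]])

```text
time_s: 9.95
ee_pos: [0.5171, 0.1667, 0.1343]
tool_rot: [0.692, 0.145, -0.145, -0.692]
force: [0.3, 0.1, -2.2]
grip_width: 0.0131
```

```bash
python3 -c "from h import *;st()"
```

```text
t 9.95 p [0.5171 0.1667 0.1343] F [ 0.3  0.1 -2.2] M [ 0.04  0.04 -0.03] w 0.0131
y [ 0. -0. -1.] z [-0.402  0.915 -0.   ] j [ 0.278  0.387 -0.806  1.704  0.299  1.179  1.378]
```

>>> arm_command(moves=[[0,0,-0.3,0,0,0],[0,0,-0.6,0,0,0],[0,0,-0.9,0,0,0],[0,0,-0.9,0,0,0],[0,0,-0.9,0,0,0]])

```text
time_s: 10.45
ee_pos: [0.5171, 0.1667, 0.1338]
tool_rot: [0.692, 0.145, -0.145, -0.692]
force: [-3.0, -1.6, 5.8]
grip_width: 0.0129
```

```bash
python3 -c "from h import *;st()"
```

```text
t 10.45 p [0.5171 0.1667 0.1338] F [-3.  -1.6  5.8] M [-0.34  0.7   0.06] w 0.0129
y [ 0. -0. -1.] z [-0.402  0.915 -0.   ] j [ 0.277  0.388 -0.805  1.705  0.3    1.178  1.378]
```

Seated flat: about 8 N of contact at z=0.1338. I ease the press and start turning clockwise. The stop cannot come before 0.45 rad.

>>> arm_command(moves=[[-0.2,-0.1,0.4,0,0,0],[-0.2,-0.2,0.4,0,0,-0.08],[-0.2,-0.3,0.4,0,0,-0.16],[-0.2,-0.4,0.4,0,0,-0.24],[-0.2,-0.5,0.4,0,0,-0.32]])

```text
time_s: 10.95
ee_pos: [0.5172, 0.1667, 0.1338]
tool_rot: [-0.706, -0.033, 0.032, 0.707]
force: [-0.6, 1.2, 1.0]
grip_width: 0.0132
```

```bash
python3 -c "from h import *;st()"
```

```text
t 10.95 p [0.5172 0.1667 0.1338] F [-0.6  1.2  1. ] M [ 0.24 -0.08  0.06] w 0.0132
y [ 0.001  0.001 -1.   ] z [-0.091  0.996  0.001] j [ 0.234  0.371 -0.745  1.707  0.27   1.169  1.078]
```

>>> arm_command(moves=[[0,0,0,0,0,-0.03],[0,0,0,0,0,-0.06],[0,0,0,0,0,-0.09],[0,0,0,0,0,-0.12],[0,0,0,0,0,-0.12]])

```text
time_s: 11.45
ee_pos: [0.5169, 0.1663, 0.1338]
tool_rot: [0.707, -0.009, 0.009, -0.707]
force: [-0.6, 1.0, 0.5]
grip_width: 0.0126
```

```bash
python3 -c "from h import *;st()"
```

```text
t 11.45 p [0.5169 0.1663 0.1338] F [-0.6  1.   0.5] M [ 0.26 -0.09  0.01] w 0.0126
y [ 0. -0. -1.] z [ 0.027  1.    -0.   ] j [ 0.218  0.365 -0.724  1.708  0.26   1.167  0.968]
```

>>> arm_command(moves=[[0,0,0,0,0,-0.03],[0,0,0,0,0,-0.06],[0,0,0,0,0,-0.08],[0,0,0,0,0,-0.1],[0,0,0,0,0,-0.1]])

```text
time_s: 11.95
ee_pos: [0.5169, 0.1662, 0.1338]
tool_rot: [0.706, -0.045, 0.045, -0.706]
force: [0.6, 1.2, 1.6]
grip_width: 0.0129
```

```bash
python3 -c "from h import *;st();st();st()"
```

```text
t 11.95 p [0.5169 0.1662 0.1338] F [0.6 1.2 1.6] M [ 0.26 -0.06 -0.02] w 0.0129
y [ 0. -0. -1.] z [ 0.126  0.992 -0.   ] j [ 0.205  0.361 -0.706  1.708  0.252  1.166  0.875]
t 11.95 p [0.5169 0.1662 0.1338] F [0.6 1.2 1.6] M [ 0.26 -0.06 -0.02] w 0.0129
y [ 0. -0. -1.] z [ 0.126  0.992 -0.   ] j [ 0.205  0.361 -0.706  1.708  0.252  1.166  0.875]
t 11.95 p [0.5169 0.1662 0.1338] F [0.6 1.2 1.6] M [ 0.26 -0.06 -0.02] w 0.0129
y [ 0. -0. -1.] z [ 0.126  0.992 -0.   ] j [ 0.205  0.361 -0.706  1.708  0.252  1.166  0.875]
```

>>> arm_command(moves=[[0,0,0,0,0,-0.03],[0,0,0,0,0,-0.06],[0,0,0,0,0,-0.08],[0,0,0,0,0,-0.08],[0,0,0,0,0,-0.08]])

```text
time_s: 12.45
ee_pos: [0.5169, 0.1661, 0.1338]
tool_rot: [0.703, -0.073, 0.073, -0.703]
force: [-0.5, 1.0, 1.8]
grip_width: 0.0124
```

```bash
python3 -c "from h import *;st()"
```

```text
t 12.45 p [0.5169 0.1661 0.1338] F [-0.5  1.   1.8] M [ 0.29 -0.07  0.03] w 0.0124
y [-0. -0. -1.] z [ 0.204  0.979 -0.   ] j [ 0.194  0.357 -0.692  1.709  0.246  1.164  0.801]
```

>>> arm_command(moves=[[0,0,0,0,0,-0.03],[0,0,0,0,0,-0.06],[0,0,0,0,0,-0.08],[0,0,0,0,0,-0.08],[0,0,0,0,0,-0.08]])

```text
time_s: 12.95
ee_pos: [0.5169, 0.1661, 0.1338]
tool_rot: [0.7, -0.101, 0.101, -0.7]
force: [-0.6, 0.8, 2.2]
grip_width: 0.0128
```

```bash
python3 -c "from h import *;st()"
```

```text
t 12.95 p [0.5169 0.1661 0.1338] F [-0.6  0.8  2.2] M [ 0.26 -0.19 -0.  ] w 0.0128
y [-0. -0. -1.] z [ 0.282  0.959 -0.   ] j [ 0.183  0.354 -0.678  1.709  0.239  1.163  0.725]
```

>>> arm_command(moves=[[0,0,0,0,0,-0.03],[0,0,0,0,0,-0.06],[0,0,0,0,0,-0.08],[0,0,0,0,0,-0.08],[0,0,0,0,0,-0.08]])

```text
time_s: 13.45
ee_pos: [0.5169, 0.1661, 0.1338]
tool_rot: [0.695, -0.129, 0.129, -0.695]
force: [-0.2, 1.8, 1.5]
grip_width: 0.0132
```

```bash
python3 -c "from h import *;st()"
```

```text
t 13.45 p [0.5169 0.1661 0.1338] F [-0.2  1.8  1.5] M [ 0.25 -0.16 -0.01] w 0.0132
y [-0. -0. -1.] z [ 0.358  0.934 -0.   ] j [ 0.173  0.351 -0.664  1.71   0.233  1.162  0.65 ]
```

>>> arm_command(moves=[[0,0,0,0,0,-0.03],[0,0,0,0,0,-0.06],[0,0,0,0,0,-0.08],[0,0,0,0,0,-0.08],[0,0,0,0,0,-0.08]])

```text
time_s: 13.95
ee_pos: [0.5168, 0.1661, 0.1338]
tool_rot: [0.69, -0.156, 0.156, -0.69]
force: [1.3, 1.6, 2.1]
grip_width: 0.013
```

```bash
python3 -c "from h import *;st()"
```

```text
t 13.95 p [0.5168 0.1661 0.1338] F [1.3 1.6 2.1] M [ 0.3  -0.13  0.02] w 0.013
y [-0. -0. -1.] z [ 0.431  0.902 -0.   ] j [ 0.162  0.348 -0.65   1.71   0.227  1.16   0.575]
```

>>> arm_command(moves=[[0,0,0,0,0,-0.03],[0,0,0,0,0,-0.06],[0,0,0,0,0,-0.08],[0,0,0,0,0,-0.08],[0,0,0,0,0,-0.08]])

```text
time_s: 14.45
ee_pos: [0.5169, 0.1661, 0.1338]
tool_rot: [0.683, -0.184, 0.184, -0.683]
force: [0.1, 1.7, 2.3]
grip_width: 0.0128
```

```bash
python3 -c "from h import *;st()"
```

```text
t 14.45 p [0.5169 0.1661 0.1338] F [0.1 1.7 2.3] M [ 0.3  -0.22  0.01] w 0.0128
y [-0. -0. -1.] z [ 0.502  0.865 -0.   ] j [ 0.152  0.345 -0.637  1.71   0.221  1.159  0.499]
```

>>> arm_command(moves=[[0,0,0,0,0,-0.03],[0,0,0,0,0,-0.06],[0,0,0,0,0,-0.08],[0,0,0,0,0,-0.08],[0,0,0,0,0,-0.08]])

```text
time_s: 14.95
ee_pos: [0.5168, 0.1661, 0.1338]
tool_rot: [0.675, -0.211, 0.211, -0.675]
force: [0.6, 1.3, 2.5]
grip_width: 0.0131
```

```bash
python3 -c "from h import *;st()"
```

```text
t 14.95 p [0.5168 0.1661 0.1338] F [0.6 1.3 2.5] M [ 0.28 -0.24 -0.02] w 0.0131
y [-0. -0. -1.] z [ 0.569  0.822 -0.   ] j [ 0.141  0.342 -0.623  1.711  0.216  1.158  0.424]
```

>>> arm_command(moves=[[0,0,0,0,0,-0.03],[0,0,0,0,0,-0.06],[0,0,0,0,0,-0.08],[0,0,0,0,0,-0.08],[0,0,0,0,0,-0.08]])

```text
time_s: 15.45
ee_pos: [0.5168, 0.1661, 0.1338]
tool_rot: [0.666, -0.238, 0.238, -0.666]
force: [0.9, 1.0, 2.5]
grip_width: 0.0125
```

```bash
python3 -c "from h import *;st()"
```

```text
t 15.45 p [0.5168 0.1661 0.1338] F [0.9 1.  2.5] M [ 0.19 -0.26 -0.04] w 0.0125
y [-0. -0. -1.] z [ 0.633  0.774 -0.   ] j [ 0.131  0.34  -0.61   1.711  0.21   1.157  0.348]
```

>>> arm_command(moves=[[0,0,0,0,0,-0.03],[0,0,0,0,0,-0.06],[0,0,0,0,0,-0.08],[0,0,0,0,0,-0.08],[0,0,0,0,0,-0.08]])

```text
time_s: 15.95
ee_pos: [0.5168, 0.1661, 0.1338]
tool_rot: [0.656, -0.264, 0.264, -0.656]
force: [1.1, 0.7, 1.9]
grip_width: 0.0131
```

```bash
python3 -c "from h import *;st()"
```

```text
t 15.95 p [0.5168 0.1661 0.1338] F [1.1 0.7 1.9] M [ 0.17 -0.33  0.04] w 0.0131
y [-0. -0. -1.] z [ 0.693  0.721 -0.   ] j [ 0.12   0.337 -0.596  1.712  0.204  1.156  0.272]
```

>>> arm_command(moves=[[0,0,0,0,0,-0.03],[0,0,0,0,0,-0.06],[0,0,0,0,0,-0.08],[0,0,0,0,0,-0.08],[0,0,0,0,0,-0.08]])

```text
time_s: 16.45
ee_pos: [0.5167, 0.1662, 0.1338]
tool_rot: [0.645, -0.29, 0.29, -0.645]
force: [-2.0, -0.5, 3.0]
grip_width: 0.0131
```

```bash
python3 -c "from h import *;st()"
```

```text
t 16.45 p [0.5167 0.1662 0.1338] F [-2.  -0.5  3. ] M [0.12 0.09 0.01] w 0.0131
y [-0. -0. -1.] z [ 0.748  0.663 -0.   ] j [ 0.11   0.334 -0.583  1.712  0.199  1.155  0.196]
```

>>> arm_command(moves=[[0,0,0,0,0,-0.02],[0,0,0,0,0,-0.04],[0,0,0,0,0,-0.05],[0,0,0,0,0,-0.05],[0,0,0,0,0,-0.05]])

```text
time_s: 16.95
ee_pos: [0.5165, 0.1663, 0.1338]
tool_rot: [0.637, -0.307, 0.306, -0.637]
force: [-3.4, 0.8, 5.2]
grip_width: 0.0131
```

```bash
python3 -c "from h import *;st()"
```

```text
t 16.95 p [0.5165 0.1663 0.1338] F [-3.4  0.8  5.2] M [0.12 0.52 0.13] w 0.0131
y [-0.001 -0.    -1.   ] z [ 0.781  0.625 -0.001] j [ 0.103  0.333 -0.575  1.713  0.195  1.154  0.148]
```

>>> arm_command(moves=[[0,0,0,0,0,-0.02],[0,0,0,0,0,-0.04],[0,0,0,0,0,-0.05],[0,0,0,0,0,-0.05],[0,0,0,0,0,-0.05]])

```text
time_s: 17.45
ee_pos: [0.5164, 0.1663, 0.1338]
tool_rot: [0.63, -0.322, 0.322, -0.629]
force: [-2.4, -0.2, 5.2]
grip_width: 0.0132
```

```bash
python3 -c "from h import *;st()"
```

```text
t 17.45 p [0.5164 0.1663 0.1338] F [-2.4 -0.2  5.2] M [0.05 0.63 0.28] w 0.0132
y [-0.001 -0.    -1.   ] z [ 0.811  0.585 -0.001] j [ 0.097  0.331 -0.567  1.713  0.192  1.154  0.101]
```

Torque is rising (0.13, then 0.28 N m): the stop is reached and the ratchet is loaded. I go on in small steps past the crest.

>>> arm_command(moves=[[0,0,0,0,0,-0.02],[0,0,0,0,0,-0.04],[0,0,0,0,0,-0.05],[0,0,0,0,0,-0.05],[0,0,0,0,0,-0.05]])

```text
time_s: 17.95
ee_pos: [0.5164, 0.1662, 0.1338]
tool_rot: [0.621, -0.338, 0.338, -0.621]
force: [-2.6, -0.2, 5.7]
grip_width: 0.0128
```

```bash
python3 -c "from h import *;st()"
```

```text
t 17.95 p [0.5164 0.1662 0.1338] F [-2.6 -0.2  5.7] M [0.07 0.54 0.1 ] w 0.0128
y [-0.001 -0.    -1.   ] z [ 0.839  0.544 -0.001] j [ 0.091  0.33  -0.559  1.713  0.189  1.153  0.053]
```

>>> arm_command(moves=[[0,0,0,0,0,-0.02],[0,0,0,0,0,-0.04],[0,0,0,0,0,-0.05],[0,0,0,0,0,-0.05],[0,0,0,0,0,-0.05]])

```text
time_s: 18.45
ee_pos: [0.5168, 0.1663, 0.1338]
tool_rot: [-0.613, 0.353, -0.353, 0.613]
force: [-1.9, 2.1, 4.4]
grip_width: 0.0129
```

```bash
python3 -c "from h import *;st()"
```

```text
t 18.45 p [0.5168 0.1663 0.1338] F [-1.9  2.1  4.4] M [ 0.32  0.27 -0.06] w 0.0129
y [-0.  0. -1.] z [ 0.865  0.501 -0.   ] j [ 0.084  0.329 -0.551  1.713  0.186  1.152  0.007]
```

The load peaked and then reversed (0.28 → 0.10 → −0.06), so the crest is passed. A little further settles it towards the new notch. The second click would need about 0.3 rad more.

>>> arm_command(moves=[[0,0,0,0,0,-0.02],[0,0,0,0,0,-0.04],[0,0,0,0,0,-0.05],[0,0,0,0,0,-0.05],[0,0,0,0,0,-0.05]])

```text
time_s: 18.95
ee_pos: [0.5171, 0.166, 0.1338]
tool_rot: [-0.604, 0.368, -0.368, 0.604]
force: [1.6, -0.2, 1.0]
grip_width: 0.0128
```

```bash
python3 -c "from h import *;st()"
```

```text
t 18.95 p [0.5171 0.166  0.1338] F [ 1.6 -0.2  1. ] M [ 0.12 -0.49  0.02] w 0.0128
y [ 0. -0. -1.] z [0.889 0.457 0.   ] j [ 0.078  0.327 -0.542  1.714  0.183  1.151 -0.041]
```

>>> arm_command(moves=[[0,0,0,0,0,-0.02],[0,0,0,0,0,-0.04],[0,0,0,0,0,-0.04],[0,0,0,0,0,-0.04],[0,0,0,0,0,-0.04]])

```text
time_s: 19.45
ee_pos: [0.5169, 0.166, 0.1338]
tool_rot: [0.596, -0.38, 0.38, -0.596]
force: [1.3, -0.5, 3.1]
grip_width: 0.0131
```

```bash
python3 -c "from h import *;st()"
```

```text
t 19.45 p [0.5169 0.166  0.1338] F [ 1.3 -0.5  3.1] M [-0.05 -0.36 -0.02] w 0.0131
y [-0. -0. -1.] z [ 0.907  0.421 -0.   ] j [ 0.073  0.326 -0.536  1.714  0.18   1.151 -0.079]
```

One click, and the load is now about zero. I release and retreat.

>>> arm_command(moves=[[0,0,0,0,0,0],[0,0,0,0,0,0],[0,0,0,0,0,0],[0,0,0,0,0,0],[0,0,0,0,0,0]], gripper=40)

```text
time_s: 19.95
ee_pos: [0.5167, 0.1662, 0.1336]
tool_rot: [0.596, -0.38, 0.38, -0.596]
force: [-0.6, -0.1, -0.0]
grip_width: 0.034
```

>>> arm_command(moves=[[0,0,5,0,0,0],[0,0,20,0,0,0],[0,0,50,0,0,0],[0,0,90,0,0,0],[0,0,120,0,0,0]])

```text
time_s: 20.45
ee_pos: [0.517, 0.1665, 0.2565]
tool_rot: [-0.596, 0.38, -0.381, 0.597]
force: [-0.1, -0.5, -0.4]
grip_width: 0.0342
```

>>> arm_command(moves=[[-10,-30,0,0,0,0],[-20,-70,0,0,0,0],[-30,-110,0,0,0,0],[-30,-130,0,0,0,0],[-30,-130,0,0,0,0]])

```text
time_s: 20.95
ee_pos: [0.4868, 0.0322, 0.2543]
tool_rot: [0.595, -0.382, 0.383, -0.595]
force: [1.0, -0.3, -0.9]
grip_width: 0.034
```

```bash
python3 - <<'E'
from h import *
st();a,p=snap('top','top9.png');b,q=snap('scene','scene9.png')
c=lambda i,u,v,w,h:cv2.resize(np.clip(i[v-h:v+h,u-w:u+w].astype(float)*1.8,0,255).astype(np.uint8),(400,300),interpolation=cv2.INTER_CUBIC)
cv2.imwrite('pics/fin.png',np.vstack([np.hstack([cv2.resize(a,(400,300)),c(a,222,279,48,36)]),np.hstack([cv2.resize(b,(400,300)),c(b,369,202,40,30)])]))
E
```

```text
t 20.95 p [0.4868 0.0322 0.2543] F [ 1.  -0.3 -0.9] M [ 0.03 -0.07 -0.02] w 0.034
y [ 0.001 -0.002 -1.   ] z [ 0.909  0.416 -0.   ] j [ 0.296  0.101 -0.461  1.679  0.047  1.372  0.257]
```

View pics/fin.png

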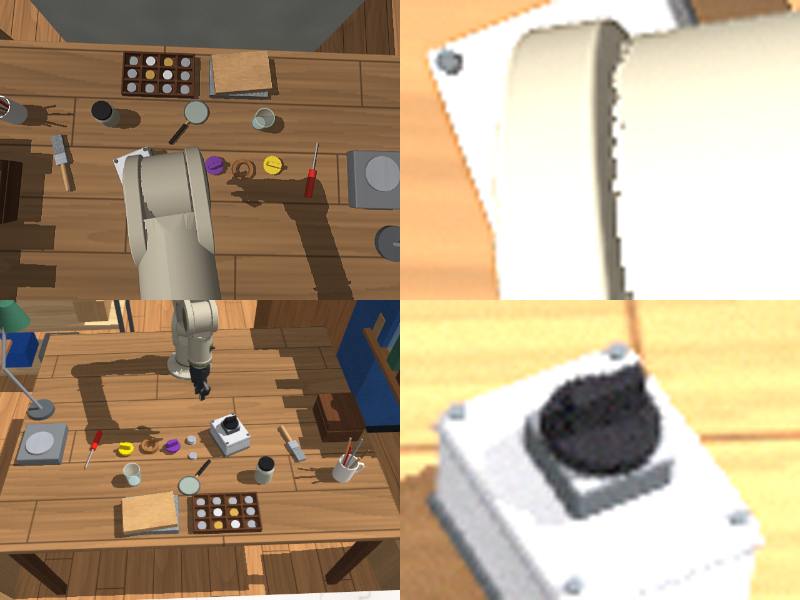

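The scene view shows the cap lying flat on the filler, the gripper clear, and the bystanders in place. One last check compares the bar's direction after release with that of the released grip.

```bash
python3 - <<'E'
from h import *
im=cv2.imread('pics/scene9.png');p=np.load('pics/scene9.npz');p={'intrinsics':p['K'],'rvec':p['rvec'],'tvec':p['tvec']}
c=np.array([.5165,.1662])
u0,v0=proj(p,[[*c,.14]])[0].astype(int);s=12
g=cv2.resize(np.clip(im[v0-24:v0+24,u0-32:u0+32].astype(float)*4,0,255).astype(np.uint8),None,fx=s,fy=s,interpolation=cv2.INTER_NEAREST)
for y,col in((-1.136,(0,0,255)),(-.85,(0,200,0))):
    d=np.array([np.cos(y),np.sin(y)]);n=np.array([-d[1],d[0]])
    P=[[*(c+a*.023*d+b*.007*n),.155] for a,b in((1,1),(1,-1),(-1,-1),(-1,1))]
    q=((proj(p,P)-[u0-32,v0-24]+.5)*s).astype(int);cv2.polylines(g,[q],True,col,1)
cv2.imwrite('pics/chk.png',g)
E
```

```text
(no output)
```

View pics/chk.png

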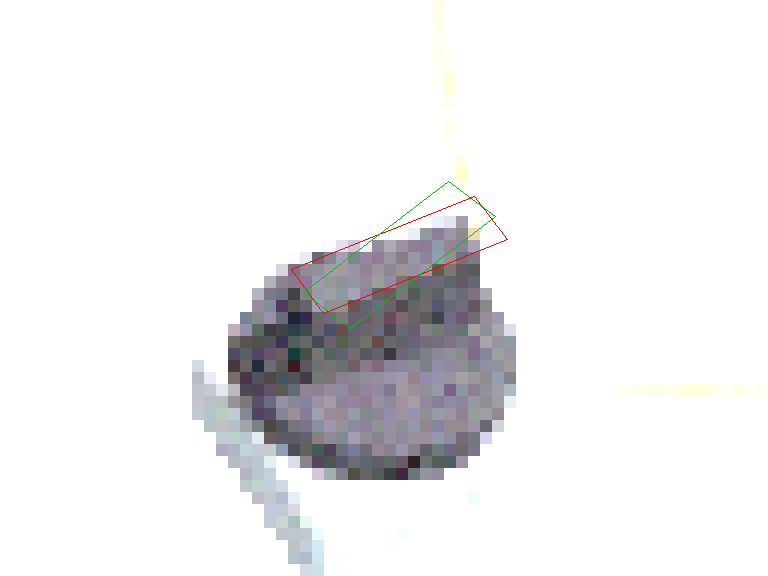

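The bar follows the red outline (the clicked angle) in direction, with a shift of about 1 px, and not the green one (sprung back). Handing in.

```bash
python3 -c "from h import *;print(robot.finish_job())"
```

```text
the job is handed in; nothing more can be done
None
```

The tank is closed. I took the black cap from its rest, seated it on the filler with the key through the slot, turned it clockwise through one ratchet click, and let go. I handed the job in at about 21 s; it reported no verdict.

- **Seating:** Going in, the key rubbed slightly on the slot until I shifted it 0.5 mm. The cap came to rest with the TCP at 133.8 mm (134 mm expected). The press was about 8 N at first contact, then about 3–8 N while turning.
- **Click:** The load began at about 1.3 rad of turn. It peaked at 0.28 N m, above the stated 0.2 N m, then dropped to −0.06 N m at 1.46 rad. I turned on to about 1.55 rad, where the load was near zero, short of the second crest at about 1.75 rad.
- **Last checks:**
  - After release, the grip bar's direction matched the clicked angle and not the sprung-back one. The drawn outline was off by about one pixel.
  - The scene picture shows the cap flat, the gripper clear and the other things where they were.
  - In the top view the arm hid the cap, so the final check rests on the scene camera alone.

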